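# Index the filling funnel over the open vial and hold its lock pin home

### The arm

A 6-joint arm with a two-finger parallel gripper is mounted at the origin on the work surface. World frame = base frame: x ahead of the robot, y to its left, z up, the work surface at z = 0. Lengths are in m, angles in rad, forces in N, time in s.
With the tool pointing down it reaches from about 0.25 to 0.725 m from the base axis. Payload 9.7 kg.
Tool frame: the origin (TCP) lies midway between the tips of the shut fingers; the grasp point (between the pads) lies 19 mm behind it; z points along the fingers, y is the direction in which the jaws open and shut (so a half turn about z gives the same grasp; the last joint's range is limited). The gripper opens to 85 mm and grips with 20 to 120 N. Pads are 22 mm wide; open, the fingers measure 114 mm over their backs; the gripper's body (76 mm by 85 mm) begins 54 mm behind the grasp point. The pads swing forward as they close: fully open they stand 13 mm farther back than shut.
Start: joints at [1.239, 0.087, 0.176, 1.66, 0, 1.571], TCP at [0.179, 0.52, 0.231] pointing down, gripper open.
Joint ranges: [-3.13, 3.13], [-0.85, 1.81], [-1.15, 1.24], [-2.2, 2.28], [-1.44, 1.52], [-3.14, 3.14]. Speed limits (rad/s): [2.22, 2.22, 2.57, 3.14, 3.14, 3.14].

### API

Orientations are given as a rotation vector (axis times angle).
In Python, from rig import bot gives the robot as it stands. The module is installed in compiled form; this text tells all that it offers.
- The arm moves only by the shell command python3 -m creep 'ROWS'. ROWS is JSON, a list that holds one entry, the list of rows, each a list of 7 numbers: the shift along the tool's x, y, z in mm, then the turn, a rotation vector about the tool's x, y, z in rad, then the opening, from 0 (shut) to 1 (fully open). A call has 1 to 20 rows; each row is the pose to reach, as a shift and turn from the pose commanded when the call began, along the tool's axes at that moment; what a row does not reach only later rows make up. A row lasts 1/10 s, in which the tool goes at most 50 mm and 8.59 degrees, less where a joint would pass 70% of its speed; a pose out of reach is approached as far as the arm can. A call with a gripper value outside its range is refused whole. The fingers move at their own pace and stop on an object; the grip force is fixed at half the most. Time passes only in rows, so rows that repeat a pose let the fingers close. It gives the time, the measured TCP pose, the force and the opening at its end, in the units of the state.
- bot.observe(): the state, without advancing time (a new reading comes with each control period).
- bot.capture(name): name is "scene" or "side" or "wrist"; returns (picture, depth): 480x640x3 uint8, red, green, blue; 480x640 float32, m along the optical axis (not along the pixel's ray), 0 where there is no reading.
- bot.get_calibration(name): a dict with "camera_matrix" (3x3 intrinsics, pixels), "R" (3x3) and "t" (3): a world point X has camera coordinates R X + t. Camera axes: x right, y down, z forward; pixel columns grow to the right and rows downward; lengths in m; the calibration is good to about 2 mm. The wrist camera is an equidistant fisheye: a pixel r from the principal point sees the ray r / f radians off the axis. A picture is of the moment at which its call begins: read the wrist's pose just before it. get_calibration takes no time and is no camera call; for the wrist camera it gives the pose at the moment of the call.
- bot.finish_job(): hands the job in, once; it reports no verdict.
The state is a dict: "time_s": time; "qpos": joint angles; "joint_vel": joint speeds; "joint_efforts": joint torques, N m; "tool_pos": TCP position; "orientation": TCP orientation; "wrist_force": force on the tool from outside, world axes, zero at the start; "torque": the same for the moment, N m; "width": opening from 0.0 (shut) to 1.0 (fully open).
Only numpy, scipy, OpenCV 4.12 (cv2) and the standard library are available. Lean on these libraries where they do the work, as an engineer would, in place of code of your own. Each camera call takes 0.05 s, during which the arm holds its last target. There are 200 camera calls.

### The job

On the filling stand, pull up the black lock knob of the sliding tube section so that its pin leaves the hole, slide the section one hole along the rail, to the side where the vial without a cap stands, and let the pin into that hole so that the funnel is over the open vial. Finish while holding: keep the knob pressed down fully home with the fingers, against its spring, and do not let go. Leave the vials standing in their rack and everything else on the bench where it is.

Things in the scene. Friction and masses are not known exactly. Their poses are not given: they have to be found in the camera images.
- stand: Filling stand, fixed: grey base plate 150 x 350 x 10 mm, with a square aluminium rail and a white vial rack. Origin: centre of the base's underside; y along the rail, z up. Rail: 30 mm wide, 300 long, axis at x = -30 mm, top at z = 105; five 11 mm holes in its top at y = -90, -45, 0, 45, 90. Dark end posts reach z = 108. Rack pockets: x = 35, y = -45, 0, 45, floors at z = 16.
- section (a joint): Slide of the grey tube section (44 x 52 x 48 mm, z 66 to 114 mm) along the rail, m along the stand's +y; 0 in the middle hole, where it starts; the next holes are at -0.045 and +0.045. Range -0.096 to 0.096. Friction about 1.5 N; it stays where it is left. About 1.5 mm play either way while the pin is in a hole.
- plunger (a joint): Lock plunger travel, m upward: 0 pressed fully home (stop), 0.018 fully out (stop). Its 800 N/m spring rests at about 0.0045: there the 8 mm round-tipped pin is still 5 mm in the hole and locks the section. Above 0.010 the pin is clear of the rail; let down between holes it rides there. Keeping it home takes about 4 N, pulling to 0.014 about 8 N.
- knob: The black cylindrical knob on top of the plunger, 26 mm in diameter and 32 mm high, upright axis. Origin: centre of its underside, 142 mm above the bench with the plunger home (about 146.5 mm at rest). A steel barrel 20 mm in diameter stands under it, from the section's top (z = 114 mm) to 138 mm. It moves with the section and the plunger; it does not turn.
- knob_mid (a point): Centre of the black knob, 16 mm above its underside: the point to grip, from above, any way round.
- spout (a point): Centre of the lower mouth of the white funnel (44 mm wide at its rim, rim at z = 126 mm, mouth at z = 86 mm), which the section carries 65 mm to the stand's +x side of the knob's axis.
- vial_open: The vial without a cap: clear round vial, 28 mm in diameter, 58 mm high, open at the top, loose in a pocket of the rack next to the middle one: at the stand's y = -45 or +45 mm. Origin: centre of its underside.
- vial_capped: A vial of the same size with a black screw cap, in the pocket on the other side of the middle one. Origin: centre of its underside.
- vial_done: A finished vial of the same size with a black screw cap, in the middle pocket, under the funnel at the start. Origin: centre of its underside.
- parts_bin: Bystander: green open bin 120 x 170 x 70 mm on the bench to the left. Origin: centre of its underside.
- spare_jar: Bystander: clear jar 50 mm in diameter and 76 mm high with a screw cap, on the bench to the right. Origin: centre of its underside.
- tweezers: Bystander: steel tweezers 115 mm long, 8 mm high, lying on the bench to the right. Origin: under the middle of their length.
Not all that is in view belongs to the job. What is shaped like the vial_open but green is not meant. Leave any purple look-alike of the vial_capped alone.

How it is judged:
On the way, in this order (a step that is already met when the one before it is completed fails the run):
1. the pin is pulled out of the middle hole (value of joint plunger above 0.0095 m and value of joint section between -0.015 and 0.015 m), for 0.05 s.
2. the pin has dropped into the hole at the open vial (value of joint plunger below 0.0065 m and horizontal distance between spout and vial_open below 0.006 m), for 0.1 s.
At the end, for the whole second after the job is handed in: The funnel's mouth is within 6 mm (seen from above) of the axis of the open vial, the plunger is within 2 mm of fully home and the fingers are holding it there (more than 1.5 N on the knob; on its own the spring lifts it to 4.5 mm); the vials stand upright and at rest (horizontal distance between spout and vial_open below 0.006 m and value of joint plunger below 0.002 m and contact force between the fingers and knob above 1.5 N and angle between each of vial_open, vial_capped, vial_done's own z axis and vertical below 0.2 rad and linear speed of each of vial_open, vial_capped, vial_done below 0.05 m/s); the arm keeps its last pose, push and grip.
It fails at once if a vial is tipped or lifted out of its pocket (angle between any of vial_open, vial_capped, vial_done's own z axis and vertical above 0.35 rad or distance of any of vial_open, vial_capped, vial_done from where it was at the start of the episode above 0.02 m).
It fails at once if a bystander is displaced by more than 3 cm (distance of any of parts_bin, spare_jar, tweezers from where it was at the start of the episode above 0.03 m).
It also fails if it takes over 32 s, if anything falls off the work surface, if the arm or the gripper's body presses on something with over 40 N, if the wrist force passes 120 N, or if a joint passes its speed limit or range.

## Working session

There is one attempt and no reset: what is moved stays moved. The work goes in short steps, Python scripts to look and compute and a shell command to move; the robot and the scene stay as the last step left them, time stands still between calls to the robot, and variables do not carry over. Pictures are saved under pics/ and viewed, about 8 in all and at most 12, crops included, and the job is handed in when it is done.

```bash
mkdir -p pics
python3 - <<'E'
from rig import bot
import cv2,numpy as np
s=bot.observe();print({k:np.round(v,3).tolist() for k,v in s.items()})
for n in ["scene","side"]:
    p,d=bot.capture(n);cv2.imwrite(f"pics/{n}0.png",p[:,:,::-1]);np.save(f"pics/{n}0.npy",d)
    c=bot.get_calibration(n);print(n,{k:np.round(v,3).tolist() for k,v in c.items()})
E
```

```text
{'time_s': 0.0, 'qpos': [1.239, 0.087, 0.175, 1.66, -0.0, 1.571], 'joint_vel': [-0.001, -0.002, -0.001, 0.001, -0.001, -0.0], 'joint_efforts': [0.002, -52.038, 46.481, 0.016, -0.0, -0.0], 'tool_pos': [0.179, 0.52, 0.231], 'orientation': [-0.519, -3.098, 0.002], 'wrist_force': [-0.153, 0.435, -0.2], 'torque': [0.008, -0.012, 0.06], 'width': 0.999}
scene {'camera_matrix': [[616.56, 0.0, 324.902], [0.0, 616.56, 241.001], [0.0, 0.0, 1.0]], 'R': [[-0.709, 0.705, 0.018], [0.379, 0.402, -0.833], [-0.595, -0.584, -0.552]], 't': [0.409, -0.129, 1.788]}
side {'camera_matrix': [[560.808, 0.0, 314.369], [0.0, 560.808, 238.344], [0.0, 0.0, 1.0]], 'R': [[0.835, -0.55, 0.002], [-0.285, -0.436, -0.853], [0.471, 0.712, -0.521]], 't': [-0.493, 0.297, 0.995]}
```

View pics/scene0.png

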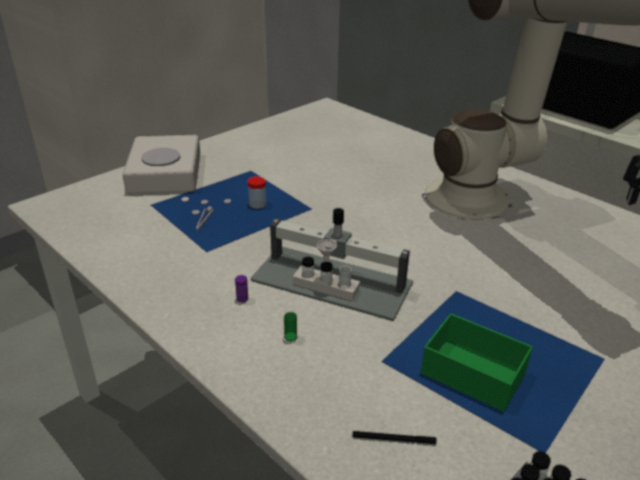

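View pics/side0.png

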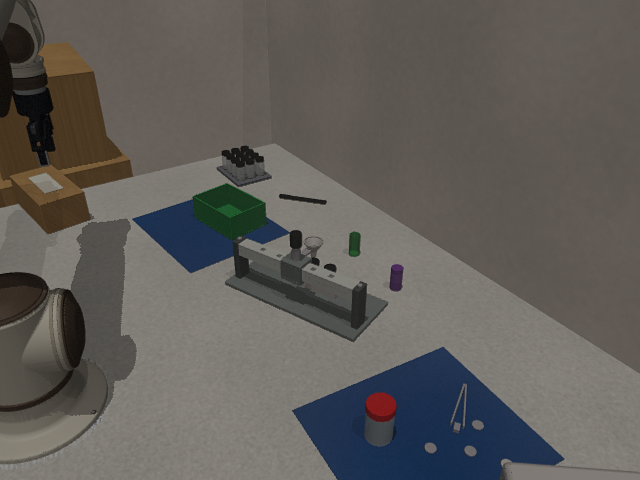

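The stand is in the middle of the table, knob at scene (338,216) and side (296,240). The uncapped vial is at the right end of the rack in the scene view (346,272), so on the +y side, towards the green bin. Next I fit the stand pose to corner pixels.

```bash
cat > h.py <<'E'
from rig import bot
import numpy as np
from scipy.optimize import least_squares
from scipy.spatial.transform import Rotation as Ro
def proj(c,X):
    p=np.asarray(X)@np.array(c["R"]).T+c["t"]; q=p@np.array(c["camera_matrix"]).T
    return q[...,:2]/q[...,2:]
def wproj(c,X):
    p=np.asarray(X)@np.array(c["R"]).T+c["t"]; K=np.array(c["camera_matrix"])
    r=np.linalg.norm(p[...,:2],axis=-1); th=np.arctan2(r,p[...,2])
    return np.stack([K[0,2]+K[0,0]*th*p[...,0]/r,K[1,2]+K[1,1]*th*p[...,1]/r],-1)
def stand(v,P):
    c,s=np.cos(v[2]),np.sin(v[2]);P=np.asarray(P,float)
    return np.stack([v[0]+c*P[...,0]-s*P[...,1],v[1]+s*P[...,0]+c*P[...,1],P[...,2]],-1)
E
python3 - <<'E'
from h import *
k=[-30,0,162.5]
obs={"scene":[([75,-175,10],(253,277)),([75,175,10],(394,312)),([-75,175,10],(412,281)),(k,(338,216))],
"side":[([-75,175,10],(226,285)),([-75,-175,10],(354,335)),([75,-175,10],(386,302)),(k,(296,240))]}
C={n:bot.get_calibration(n) for n in obs}
def f(v): return np.concatenate([(proj(C[n],stand(v,np.array([a for a,_ in o])/1000))-[b for _,b in o]).ravel() for n,o in obs.items()])
r=least_squares(f,[.45,.1,0],loss="soft_l1");print(r.x,np.round(r.fun.reshape(-1,2),1).tolist())
K=stand(r.x,np.array(k)/1e3);print(K)
s=bot.observe();T=Ro.from_rotvec(s["orientation"]);print(T.as_matrix().round(3))
print("tool shift mm",T.inv().apply(K-s["tool_pos"])*1e3)
for n in C:
    print(n,[proj(C[n],stand(r.x,[.035,y,.074])).round(0).tolist() for y in(-.045,0,.045)])
yr=np.array([np.cos(r.x[2]),np.sin(r.x[2]),0]); print("rail y in tool",T.inv().apply([-yr[1],yr[0],0]))
E
```

```text
[0.57104505 0.01426221 0.40045296] [[-3.9, -0.0], [-0.0, 4.2], [0.7, -3.4], [-0.2, -1.0], [-2.8, -2.8], [0.1, 3.9], [2.3, -1.2], [-0.9, -0.4]]
[0.54341852 0.00256715 0.1625    ]
[[-0.945  0.326 -0.   ]
 [ 0.326  0.945 -0.001]
 [-0.    -0.001 -1.   ]]
tool shift mm [-512.95505482 -370.30376367   68.58865187]
scene [[307.0, 258.0], [326.0, 263.0], [345.0, 268.0]]
side [[329.0, 267.0], [312.0, 261.0], [296.0, 255.0]]
rail y in tool [ 0.66852183  0.74369202 -0.00086685]
```

The stand pose fits, with the vials' predicted pixels agreeing. I'm moving above the knob with the jaws along the rail.

```bash
python3 -m creep '[[[-513,-370,10,0,0,-0.735,1],[-513,-370,10,0,0,-0.735,1],[-513,-370,10,0,0,-0.735,1],[-513,-370,10,0,0,-0.735,1],[-513,-370,10,0,0,-0.735,1],[-513,-370,10,0,0,-0.735,1],[-513,-370,10,0,0,-0.735,1],[-513,-370,10,0,0,-0.735,1],[-513,-370,10,0,0,-0.735,1],[-513,-370,10,0,0,-0.735,1],[-513,-370,10,0,0,-0.735,1],[-513,-370,10,0,0,-0.735,1],[-513,-370,10,0,0,-0.735,1],[-513,-370,10,0,0,-0.735,1],[-513,-370,10,0,0,-0.735,1],[-513,-370,10,0,0,-0.735,1]]]'
python3 - <<'E'
from h import *
import cv2
s=bot.observe();c=bot.get_calibration("wrist");p,d=bot.capture("wrist");cv2.imwrite("pics/w1.png",p[:,:,::-1]);np.save("pics/w1.npy",d)
print(s["time_s"],s["tool_pos"],s["qpos"]);print(Ro.from_rotvec(s["orientation"]).as_matrix().round(3))
v=[0.571,0.0143,0.4]
P=np.array([[-30,0,178.5],[-30,150,108],[-30,-150,108],[75,175,10],[75,-175,10],[-75,175,10],[-75,-175,10],[-30,90,105],[-30,-90,105],[35,45,74]])/1e3
print(wproj(c,stand(v,P)).round(0).tolist()); print(c["camera_matrix"])
E
```

```text
time_s: 1.7
tool_pos: [0.5432, 0.0037, 0.2211]
orientation: [0.629, -3.077, -0.001]
wrist_force: [-0.6, -0.3, -0.2]
width: 1.0
1.7 [0.54315936 0.00365281 0.22112651] [ 6.58388139e-03  6.75489568e-02  1.35581277e-01  1.63959707e+00
  2.68972739e-04 -3.96809358e-01]
[[-0.92  -0.393 -0.001]
 [-0.393  0.92   0.   ]
 [ 0.001  0.001 -1.   ]]
[[318.0, 270.0], [510.0, 234.0], [128.0, 234.0], [475.0, 300.0], [163.0, 300.0], [491.0, 166.0], [148.0, 165.0], [439.0, 233.0], [198.0, 232.0], [371.0, 295.0]]
[[371.64829954   0.         320.45115193]
 [  0.         371.64829954 237.07717456]
 [  0.           0.           1.        ]]
```

View pics/w1.png

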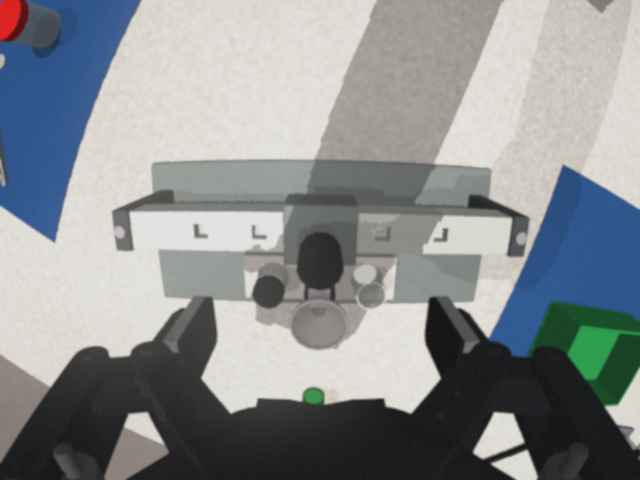

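The wrist view agrees with the model to about 1 mm: base corners (491,168), (152,163), (165,299), (474,301). The open vial is at (370,285), on the tool +y side. Next: descend and grip.

```bash
python3 -m creep '[[[0,0,40,0,0,0,1],[0,0,79,0,0,0,1],[0,0,79,0,0,0,1],[0,0,79,0,0,0,1],[0,0,79,0,0,0,0.5],[0,0,79,0,0,0,0],[0,0,79,0,0,0,0],[0,0,79,0,0,0,0],[0,0,79,0,0,0,0],[0,0,79,0,0,0,0],[0,0,79,0,0,0,0],[0,0,79,0,0,0,0]]]'
python3 - <<'E'
from h import *
import cv2
p,d=bot.capture("side");cv2.imwrite("pics/s2.png",cv2.resize(p[180:350,200:420,::-1],None,fx=3,fy=3))
print(bot.observe()["wrist_force"])
E
```

```text
time_s: 2.95
tool_pos: [0.5439, 0.003, 0.1424]
orientation: [-0.629, 3.077, -0.0]
wrist_force: [1.8, -0.4, 1.4]
width: 0.288
[1.43386747 0.46797029 1.23992201]
```

View pics/s2.png

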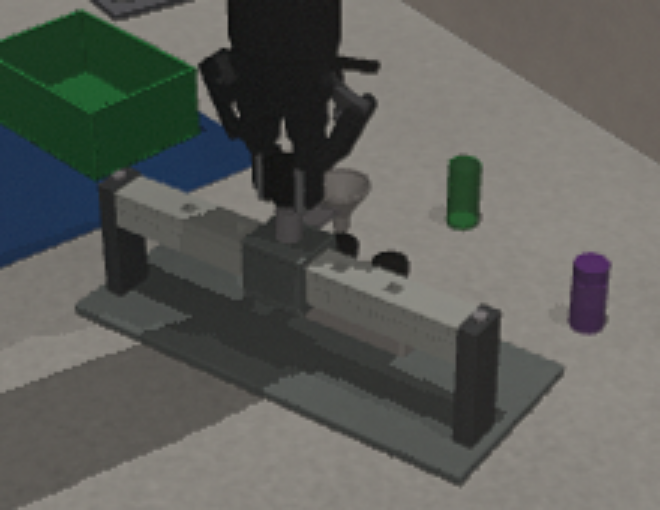

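The fingers are closed around the knob over the barrel (290,190 in the crop), with the opening stopped at 0.29. Now I pull up 10 mm.

```bash
python3 -m creep '[[[0,0,-5,0,0,0,0],[0,0,-10,0,0,0,0],[0,0,-10,0,0,0,0],[0,0,-10,0,0,0,0],[0,0,-10,0,0,0,0]]]'
```

```text
time_s: 3.5
tool_pos: [0.5437, 0.0031, 0.1518]
orientation: [0.629, -3.078, -0.0]
wrist_force: [4.9, 0.7, -6.7]
width: 0.289
```

```bash
python3 -m creep '[[[-0.2,10,0,0,0,0,0],[-0.4,20,0,0,0,0,0],[-0.6,30,0,0,0,0,0],[-0.8,40,0,0,0,0,0],[-1,45,0,0,0,0,0],[-1,45,0,0,0,0,0],[-1,45,0,0,0,0,0],[-1,45,0,0,0,0,0]]]'
python3 - <<'E'
from h import *
import cv2
c=bot.get_calibration("wrist");p,d=bot.capture("wrist");cv2.imwrite("pics/w3.png",p[:,:,::-1])
s=bot.observe();print(s["wrist_force"],s["tool_pos"])
v=[0.571,0.0143,0.4]
P=np.array([[-30,0,105],[-30,45,105],[-30,90,105],[75,175,10],[75,-175,10],[-75,175,10],[-75,-175,10],[35,45,126],[35,45,74]])/1e3
print(wproj(c,stand(v,P)).round(0).tolist())
T=Ro.from_rotvec(s["orientation"])
print(T.inv().apply(stand(v,[-.03,.045,.15])-s["tool_pos"])*1e3)
E
```

```text
time_s: 4.3
tool_pos: [0.5268, 0.0448, 0.1521]
orientation: [0.629, -3.077, -0.001]
wrist_force: [3.5, 3.0, -7.9]
width: 0.289
[ 3.40348689  3.83523639 -7.99801185] [0.52683101 0.04470927 0.1521068 ]
[[238.0, 265.0], [319.0, 265.0], [401.0, 265.0], [459.0, 333.0], [101.0, 325.0], [479.0, 170.0], [75.0, 176.0], [319.0, 384.0], [319.0, 337.0]]
[ 1.15937972 -0.20631889  2.10718231]
```

View pics/w3.png

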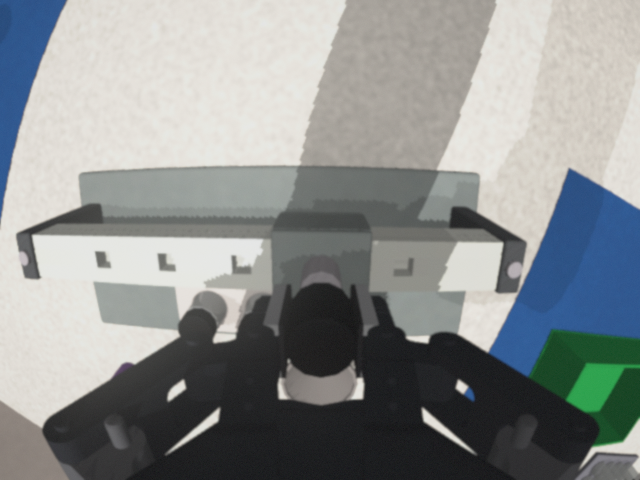

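The section's top spans columns 273–371, centred on 322, and the visible neighbouring holes at 241 and 403 have their midpoint at 322. So it is on the hole. Now I lower the pin and press.

```bash
python3 -m creep '[[[0,0,3,0,0,0,0],[0,0,6,0,0,0,0],[0,0,9,0,0,0,0],[0,0,10,0,0,0,0],[0,0,10,0,0,0,0],[0,0,10,0,0,0,0],[0,0,10,0,0,0,0]]]'
python3 -m creep '[[[0,0,2,0,0,0,0],[0,0,4,0,0,0,0],[0,0,4.5,0,0,0,0],[0,0,4.5,0,0,0,0],[0,0,4.5,0,0,0,0]]]'
```

```text
time_s: 5.05
tool_pos: [0.527, 0.0447, 0.1426]
orientation: [-0.629, 3.078, -0.0]
wrist_force: [0.6, 0.2, 1.0]
width: 0.287
time_s: 5.55
tool_pos: [0.5271, 0.0448, 0.139]
orientation: [-0.629, 3.077, -0.001]
wrist_force: [-2.3, 0.4, 9.8]
width: 0.291
```

```bash
python3 -m creep '[[[0,0,1,0,0,0,0],[0,0,1.5,0,0,0,0],[0,0,1.5,0,0,0,0],[0,0,1.5,0,0,0,0]]]'
python3 - <<'E'
from h import *
import cv2
out=[]
for n,b in (("side",(200,330,220,400)),("scene",(180,310,260,440))):
    p,d=bot.capture(n);out.append(cv2.resize(p[b[0]:b[1],b[2]:b[3],::-1],(540,390) if n=="side" else (540,390)))
cv2.imwrite("pics/f.png",cv2.resize(np.vstack(out),(415,600)));s=bot.observe();print(s["wrist_force"],s["tool_pos"])
c=bot.get_calibration("wrist");p,d=bot.capture("wrist");cv2.imwrite("pics/w4.png",p[180:420,180:480,::-1])
E
```

```text
time_s: 5.95
tool_pos: [0.5273, 0.0448, 0.1388]
orientation: [-0.628, 3.075, -0.001]
wrist_force: [-5.5, -1.6, 19.1]
width: 0.29
[-5.23422789 -1.2246798  18.66398827] [0.52733344 0.04476887 0.13885521]
```

View pics/f.png

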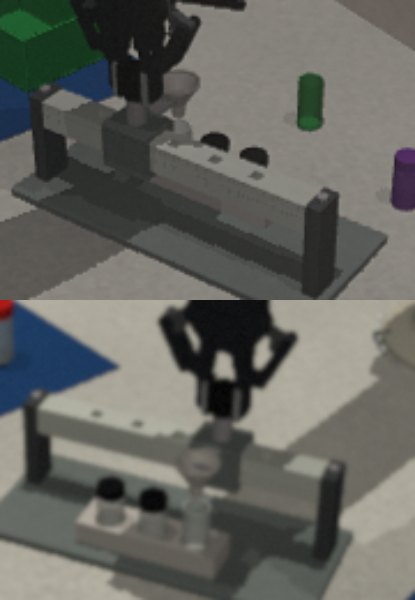

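View pics/w4.png

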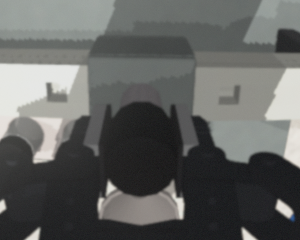

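The picture shows the funnel over the open vial, the pin seated, and the vials upright. The plunger is against its hard stop: the last 1.5 mm commanded moved the tool only 0.2 mm and added 9 N. Handing in.

```bash
python3 -c "
from rig import bot
s=bot.observe();print(s['time_s'],s['wrist_force'],s['width']);print(bot.finish_job())"
```

```text
6.1 [-5.93498918 -1.99257296 18.96549437] 0.289182525904037
the job is handed in; nothing more can be done
None
```

I gripped the knob, pulled the pin out, and slid the section 45 mm to the stand's +y side, where the open vial stands. I then let the pin into that hole, pressed the knob down to its stop, and handed in at 6.1 s while still holding it. No verdict is reported.

- **Pin out:** the pull force was about 8 N, as expected for a plunger travel of about 0.014 m.
- **In the hole:** in the wrist picture the section sat midway between the neighbouring holes. When lowered, the knob returned to its rest height with almost no force (about 1 N).
- **Pressed home:** I inferred this rather than measured it. The last 1.5 mm of commanded travel moved the tool only 0.2 mm and raised the push from about 10 to 19 N.
- **Vials and bench:** in the final pictures the funnel is over the open vial and the vials stand upright. I did not measure the funnel's offset from the vial in millimetres. The bin, jar and tweezers were never approached below tool height.
- **Disagreement:** the press travel from the rest position was 3.6–3.8 mm against the nominal 4.5 mm. The knob was probably already pressed slightly down when I gripped it, as about 1.4 N showed on the wrist. There was also a small sideways load of about 6 N at the end.

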